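# Pulse the coffee grinder with its bayonet lid

## Robot

A 6-joint arm with a two-finger parallel gripper is mounted at the origin on the work surface. World frame = base frame: x ahead of the robot, y to its left, z up, the work surface at z = 0. Lengths are in m, angles in rad, forces in N, time in s.
With the tool pointing down it reaches from about 0.325 to 0.775 m from the base axis. Payload 5.5 kg.
Tool frame: the origin (TCP) lies midway between the tips of the shut fingers; the grasp point (between the pads) lies 19 mm behind it; z points along the fingers, y is the direction in which the jaws open and shut (so a half turn about z gives the same grasp; the last joint's range is limited). The gripper opens to 88 mm and grips with 3 to 60 N. Pads are 20 mm wide; open, the fingers measure 115 mm over their backs; the gripper's body (75 mm by 178 mm) begins 61 mm behind the grasp point.
Start: joints at [-1.161, 0.091, 1.231, -0, 1.82, -0.057], TCP at [0.27, -0.536, 0.195] pointing down, gripper open.
Joint ranges: [-2.87, 2.87], [-0.86, 2.18], [0.17, 2.46], [-1.51, 4.65], [0.06, 2.69], [-2.65, 2.65]. Speed limits (rad/s): [2.57, 2.57, 3.01, 3.14, 3.14, 3.14].

## Interface

Orientations are given as a unit quaternion [w, x, y, z].
In Python, from station import r gives the robot as it stands.
- The arm moves only by the tool jog_arm, never from a script. Its argument "steps" is a list of rows, each an object with "jaw": the finger opening in m, from 0 to 0.0878; "travel": the shift along the tool's x, y, z in m, a list of three; "spin": the turn about the tool's z in rad. In form: [{"jaw": jaw, "travel": [dx, dy, dz], "spin": spin}, ...]. A call has 1 to 20 rows; each row shifts and turns the commanded pose from where the row before left it, along the tool's axes as they then stand; what a row does not reach is not made up. A row lasts 1/12 s, in which the tool goes at most 41.7 mm and 7.16 degrees, less where a joint would pass 70% of its speed; a pose out of reach is approached as far as the arm can. A call is refused whole if a number of a shift passes 0.0417 or a number of a turn 0.125, either way. A call with a gripper value outside its range is refused whole. The fingers move at their own pace and stop on an object; "newtons" is the grip in N (left out, the last holds). Time passes only in rows, so rows that do not move let the fingers close. It gives the time, the measured TCP pose, the force and the opening at its end, in the units of the state.
- r.read_state(): the state, without advancing time (a new reading comes with each control period).
- r.snapshot(name): name is "side" or "top" or "wrist"; returns (picture, depth): 420x560x3 uint8, red, green, blue; 420x560 float32, m along the optical axis (not along the pixel's ray), 0 where there is no reading.
- r.calibration(name): a dict with "K" (3x3 intrinsics, pixels), "k1" (the pictures are not rectified: a ray, as slopes to the right and down, at radius r is drawn at 1 + k1 r^2 times it, then the intrinsics apply), "rvec" (rotation vector, rad) and "tvec" (3), from world to camera coordinates, as OpenCV has them. Camera axes: x right, y down, z forward; pixel columns grow to the right and rows downward; lengths in m; the calibration is good to about 2 mm. A picture is of the moment at which its call begins: read the wrist's pose just before it. calibration takes no time and is no camera call; for the wrist camera it gives the pose at the moment of the call.
- r.finish_job(): hands the job in, once; it reports no verdict.
Trained networks look in the newest picture that a camera, given by its name, has taken for a name from the list of things; names that differ only in an ending like _2 or _b are one class to them, and where a whole thing is asked for, a point or a joint stands for the part that bears it (a point fixed in the world has none). Each returns a list of dicts, best first, with "conf" (0 to 1); they miss things now and then, are a little off and sometimes report something else, mostly with a low value. They report only what shows in the picture. A call takes as long as a camera call.
- r.recognise(target, camera): "pixel" ([column, row] in pixels, amid what is visible of it).
The state is a dict: "clock": time; "q": joint angles; "qd": joint speeds; "joint_efforts": joint torques, N m; "tool_pos": TCP position; "tcp_rot": TCP orientation; "force": force on the tool from outside, world axes, zero at the start; "moment": the same for the moment, N m; "finger_gap": finger opening in m.
Only numpy, scipy, OpenCV 4.12 (cv2) and the standard library are available. Lean on these libraries where they do the work, as an engineer would, in place of code of your own. Each camera call takes 0.05 s, during which the arm holds its last target.

## Task

Lift the hinged lid of the wooden case until it rests open on its stop, take the grinder's bayonet lid out of the case and set it fully down into the grinder's mouth, lugs through the notches. Then twist it clockwise, seen from above, about halfway towards its lock, so that the grip bar points at the single long rib (the pulse position), never on through to the lock click. It springs back if let go, so finish while still gripping it there; leave the case open and don't knock or push the other things about.

Things in the scene. Friction and masses are not known exactly. Their poses are not given: they have to be found in the camera images.
- case: fixed open-topped wooden case, 170 (x) x 180 (y) x 74 mm high, walls and floor 6 mm; origin at the centre of its underside, its x axis points from the front wall (robot side) to the hinge wall
- case_lid (a joint): hinge of the case's wooden lid, rad: 0 closed, grows as it opens, 1.75 is the stop (a little past upright). The hinge is stiff: the lid (0.2 kg) stays where it is left; it may start slightly ajar, up to 0.3
- case_lid_hinge (a point): point on the lid's hinge line, at the middle of the case's far (+x) top edge: 85 mm along case x from the case's centre, 74 mm above the table; the hinge line runs along case y
- case_lid_tab (a point): grip point of the lid's steel pull tab, 200 mm from the hinge line, 4 mm above the hinge's level when closed. The tab, 14 wide (y) x 14 thick, sticks out 42 mm from the middle of the lid's front edge; this point is 28 mm out. The point turns with the lid; y is along the hinge. Pinched across y from above, the tab pivots between the pads while carried round the hinge
- grinder_lid: loose black lid, 0.14 kg, lies upright in the case, bar within 0.4 rad of case x. Origin: centre of the plug's underside, z up, 6 mm above the table as it lies. From below: plug 57 mm across, 0 to 26 mm, foot tapered (42 across at the bottom, full at 8); disc 84 across, 26 to 34 mm; grip bar along x, 80 long x 16 wide, 34 to 62 mm. The same turned by half a turn
- lid_lug (a point): middle of the outer face of one of the lid's two lugs, on the plug at its +x and -x in line with the grip bar: 9 mm wide, reaching 38.5 mm from the axis, from 10 to 17 mm above the lid's origin
- grinder: fixed steel grinder, 120 mm across at the foot, 110 above, 125 high; origin at the centre of its underside, z up. Its mouth has two notches, 17 mm wide, open to 42 mm from the axis, at its +x and -x, for the lid's lugs; a short rib on the rim at each. On the rim, clockwise from each notch: a single long rib at 0.75 rad (pulse, halfway), a double rib at 1.4 rad (lock)
- mouth (a point): centre of the grinder's mouth, level with the rim's top, 125 mm above the table; axes as the grinder's. Opening 66 mm across between the lips, lips 7 mm thick. Fully down, the lid's disc lies on the rim and the lid's origin is 26 mm below this point; only then can it turn, the lugs running under the lips
- drive_ring (a joint): spring-loaded ring in the grinder, pushed round by the lid's lugs, rad: 0 at rest, grows clockwise from above, end stop 1.3. The lid turns about 0.1 rad freely, then both turn together. Pulse position 0.65; from about 0.8 the lugs ride over two sprung catch balls and lock behind them at the end. Return spring 0.05 N m at 0, 0.13 at 0.65, 0.2 at 1.3
- ring_mark (a point): centre of the drive ring, 35 mm below the mouth; its x axis turns with the ring and lies along the grinder's x at joint value 0
- cup_a: bystander, leave alone: small white cup without handle, 66 across, 55 high mm; origin at the centre of its underside
- tamper: bystander, leave alone: steel coffee tamper, 52 across, 70 high mm; origin at the centre of its underside
- pitcher: bystander, leave alone: steel milk pitcher, 84 across, 100 high mm; origin at the centre of its underside
- cup_b: bystander, leave alone: white mug, 80 across, 75 high mm; origin at the centre of its underside
- bean_jar: bystander, leave alone: amber glass jar with metal cap, 90 across, 130 high mm; origin at the centre of its underside
- spoon: bystander, leave alone: steel spoon lying on the table
- saucer: bystander, leave alone: white saucer, 130 across mm; origin at the centre of its underside

How it is judged:
On the way, in this order (a step that is already met when the one before it is completed fails the run):
1. the case lid rests open on its stop (value of joint case_lid above 1.65 rad), for 0.2 s.
2. the grinder lid is fully down in the grinder's mouth (z of grinder_lid in the frame of mouth below -0.0225 m and horizontal distance between grinder_lid and mouth below 0.006 m and angle between grinder_lid's own z axis and vertical below 0.08 rad), for 0.2 s.
At the end, for the whole second after the job is handed in: the program finishes while the fingers still grip the grinder lid (over 1 N), which sits fully down in the mouth (within 3.5 mm of home, 6 mm of centre, tilt under 0.08 rad), its lugs holding the drive ring at the pulse position 0.65 +- 0.15 rad; the case lid rests on its stop (over 1.65 rad) (all of step 2 and value of joint case_lid above 1.65 rad and value of joint drive_ring between 0.5 and 0.8 rad and angle between the x axis of grinder_lid and the x axis of ring_mark, either way round below 0.3 rad and contact force between the fingers and grinder_lid above 1 N and linear speed of grinder_lid below 0.02 m/s); the arm keeps its last pose, push and grip.
It fails at once if the lid is twisted on into the lock (ring past 1.05 rad) (value of joint drive_ring above 1.05 rad).
It fails at once if another thing on the table is pushed more than 50 mm or knocked over (distance of any of cup_a, tamper, pitcher, cup_b, bean_jar, spoon, saucer from where it was at the start of the episode above 0.05 m or angle between any of cup_a, tamper, pitcher, cup_b, bean_jar, saucer's own z axis and vertical above 0.6 rad).
It also fails if it takes over 61 s, if anything falls off the work surface, if the arm or the gripper's body presses on something with over 40 N, if the wrist force passes 120 N, or if a joint passes its speed limit or range.

## Working session

There is one attempt and no reset: what is moved stays moved. The work goes in short steps, Python scripts to look and compute and a tool call to move; the robot and the scene stay as the last step left them, time stands still between calls to the robot, and variables do not carry over. Pictures are saved under pics/ and viewed, and the job is handed in when it is done.

Besides the shell and the picture viewer there is one more tool, called after "Call:" in YAML: its name, and indented under it one key for each argument. jog_arm: Moves the arm, as the interface text tells. Its arguments: {"type":"object","properties":{"steps":{"type":"array","items":{"type":"object","properties":{"jaw":{"type":"number"},"travel":{"type":"array","items":{"type":"number"}},"spin":{"type":"number"}}}},"newtons":{"type":"number"}},"required":["steps"]}

```bash
ls; mkdir -p pics; cat > h.py <<'E'
import numpy as np, cv2, time
from station import r
def cal(n):
    c=r.calibration(n); K=np.array(c["K"]); R,_=cv2.Rodrigues(np.array(c["rvec"],float)); t=np.array(c["tvec"],float).ravel(); return K,float(c["k1"]),R,t
def ray(c,px):
    K,k1,R,t=c; d=np.array([(px[0]-K[0,2])/K[0,0],(px[1]-K[1,2])/K[1,1]]); u=d.copy()
    for _ in range(20): u=d/(1+k1*(u@u))
    return np.array([u[0],u[1],1.])
def at_z(c,px,z):
    K,k1,R,t=c; v=R.T@ray(c,px); o=-R.T@t; return o+v*(z-o[2])/v[2]
def cloud(c,D):
    K,k1,R,t=c; h,w=D.shape; X,Y=np.meshgrid(np.arange(w),np.arange(h))
    dx=(X-K[0,2])/K[0,0]; dy=(Y-K[1,2])/K[1,1]; ux,uy=dx.copy(),dy.copy()
    for _ in range(20):
        s=1+k1*(ux**2+uy**2); ux,uy=dx/s,dy/s
    P=np.stack([ux*D,uy*D,D],-1)-t; P=P@R; P[D==0]=np.nan; return P
def proj(c,p):
    K,k1,R,t=c; q=R@np.array(p)+t; u=q[:2]/q[2]; u=u*(1+k1*(u@u)); return K[0,0]*u[0]+K[0,2],K[1,1]*u[1]+K[1,2]
def save(n,img): cv2.imwrite(f"pics/{n}.png",cv2.cvtColor(img,cv2.COLOR_RGB2BGR))
E
python3 - <<'E'
from h import *
print(r.read_state())
for n in ["side","top","wrist"]:
    p,d=r.snapshot(n); save(n+"0",p); c=cal(n); np.savez(f"pics/{n}0.npz",p=p,d=d); np.save(f"pics/{n}0c.npy",np.array(c,dtype=object),allow_pickle=True)
    print(n,c[0].round(1).tolist(),c[1],"pos",(-c[2].T@c[3]).round(3), "fwd",c[2][2].round(2))
    if n=="wrist": continue
    P=cloud(c,d)
    for t in ["case","case_lid","case_lid_tab","grinder_lid","grinder","cup_a","tamper","pitcher","cup_b","bean_jar","spoon","saucer"]:
        for k in r.recognise(t,n)[:2]:
            x,y=k["pixel"]; print(t,np.round(k["pixel"]),round(k["conf"],2),P[int(y),int(x)].round(3))
E
```

```text
pics
{'clock': 0.0, 'q': array([-1.16072217e+00,  9.18649381e-02,  1.23188570e+00, -3.33987331e-05,
        1.81979371e+00, -5.66983156e-02]), 'qd': array([-1.58689848e-03,  9.91123949e-05, -1.93103284e-04,  6.64290299e-04,
       -3.22088995e-04,  2.38982490e-04]), 'joint_efforts': array([ 1.52989596e-03, -4.46442676e+01, -4.06444287e+01,  6.98530627e-02,
        2.92446784e-02, -1.52148868e-04]), 'tool_pos': array([ 0.26985177, -0.53549796,  0.1938034 ]), 'tcp_rot': array([-9.57806309e-04,  9.72889313e-01,  2.31269176e-01, -1.87460534e-04]), 'force': array([ 0.22493439, -0.40921213,  0.35247281]), 'moment': array([ 0.00947645, -0.00582142,  0.00394679]), 'finger_gap': 0.08772261660441195}
side [[414.2, 0.0, 280.7], [0.0, 414.2, 211.2], [0.0, 0.0, 1.0]] -0.009901676662299422 pos [0.062 0.64  0.82 ] fwd [ 0.41 -0.61 -0.68]
case [218. 271.] 0.91 [0.509 0.224 0.085]
case_lid [223. 263.] 0.57 [0.515 0.199 0.088]
case_lid_tab [238. 212.] 0.72 [ 0.647 -0.007  0.023]
case_lid_tab [213. 181.] 0.71 [ 0.74  -0.017  0.082]
grinder [299. 174.] 0.93 [ 0.539 -0.149  0.117]
cup_a [337. 148.] 0.83 
[... 658 characters left out ...]
5]
case_lid [214. 188.] 0.71 [0.528 0.193 0.086]
case_lid_tab [214. 187.] 0.77 [0.531 0.189 0.09 ]
grinder [329. 178.] 0.81 [ 0.57  -0.191  0.094]
grinder [287. 123.] 0.32 [ 0.747 -0.048  0.131]
cup_a [269. 158.] 0.84 [0.653 0.009 0.016]
tamper [274. 227.] 0.5 [ 0.406 -0.01   0.061]
pitcher [139. 185.] 0.87 [ 0.551  0.474 -0.   ]
cup_b [269. 158.] 0.84 [0.653 0.009 0.016]
bean_jar [287. 118.] 0.79 [ 0.766 -0.051  0.13 ]
spoon [412. 235.] 0.78 [ 0.386 -0.49   0.024]
spoon [363. 258.] 0.63 [ 0.309 -0.318  0.008]
saucer [363. 260.] 0.78 [ 0.302 -0.318  0.007]
wrist [[332.8, 0.0, 274.3], [0.0, 332.8, 208.1], [0.0, 0.0, 1.0]] -0.01116853555669169 pos [ 0.336 -0.503  0.385] fwd [-0.24 -0.12 -0.96]
```

View pics/side0.png

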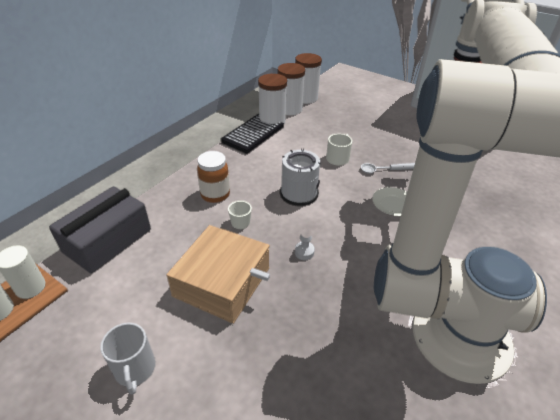

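View pics/top0.png

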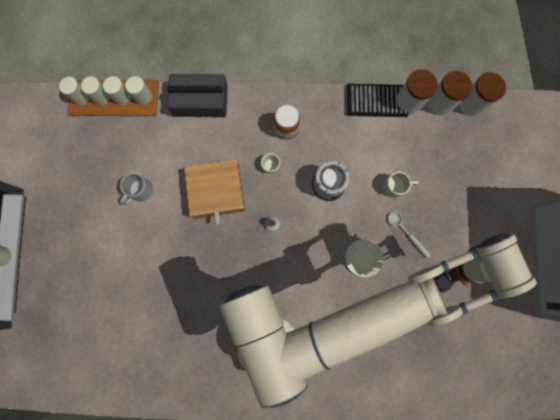

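```bash
python3 - <<'E'
from h import *
for n in ["top","side"]:
    z=np.load(f"pics/{n}0.npz"); c=np.load(f"pics/{n}0c.npy",allow_pickle=True); c=tuple(c); c=(np.array(c[0],float),float(c[1]),np.array(c[2],float),np.array(c[3],float))
    P=cloud(c,z["d"])
    m=(P[...,0]>.38)&(P[...,0]<.68)&(P[...,1]>.07)&(P[...,1]<.33)&(P[...,2]>.068)&(P[...,2]<.16)
    Q=P[m]; 
    n_lab,lab,st,_=cv2.connectedComponentsWithStats(m.astype(np.uint8)); k=1+np.argmax(st[1:,4]); Q=P[lab==k]
    A=np.c_[Q[:,:2],np.ones(len(Q))]; co=np.linalg.lstsq(A,Q[:,2],rcond=None)[0]; res=Q[:,2]-A@co
    rect=cv2.minAreaRect(Q[:,:2].astype(np.float32)*1000); 
    print(n,len(Q),"plane",co.round(3),res.std().round(4),"rect",rect,cv2.boxPoints(rect).round(0).tolist(), "z",np.percentile(Q[:,2],[2,50,98]).round(3))
    m=(P[...,0]>.47)&(P[...,0]<.67)&(P[...,1]>-.28)&(P[...,1]<-.08)&(P[...,2]>.112)&(P[...,2]<.135); Q=P[m]
    print("grinder",cv2.minEnclosingCircle(Q[:,:2].astype(np.float32)*1000),len(Q))
    img=z["p"]; x0,y0=(150,140) if n=="top" else (150,140); cr=img[y0:y0+110,x0:x0+200] if n=="top" else img[y0:y0+180,x0:x0+200]
    save(n+"0z",cv2.resize(cr,None,fx=3.3 if n=="side" else 4,fy=3.3 if n=="side" else 4,interpolation=cv2.INTER_CUBIC))
E
```

```text
top 2688 plane [-0.048 -0.01   0.114] 0.0036 rect ((513.8135986328125, 190.68707275390625), (217.40440368652344, 178.24911499023438), 9.682886123657227) [[392.0, 260.0], [422.0, 85.0], [636.0, 121.0], [606.0, 297.0]] z [0.078 0.087 0.095]
grinder ((564.7066040039062, -200.92237854003906), 55.43392562866211) 549
side 4878 plane [-0.032 -0.022  0.106] 0.0039 rect ((510.7579345703125, 193.7371826171875), (216.66180419921875, 182.1209259033203), 9.588802337646484) [[389.0, 265.0], [419.0, 86.0], [633.0, 122.0], [602.0, 302.0]] z [0.071 0.086 0.092]
grinder ((563.1406860351562, -199.1126708984375), 57.325294494628906) 596
```

View pics/top0z.png

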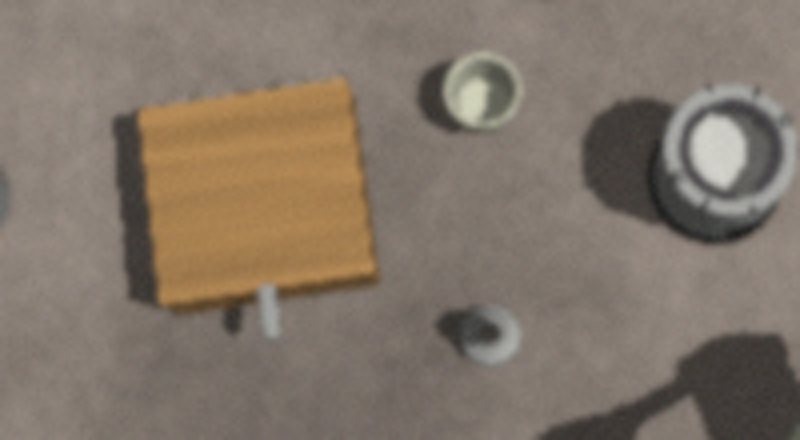

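View pics/side0z.png

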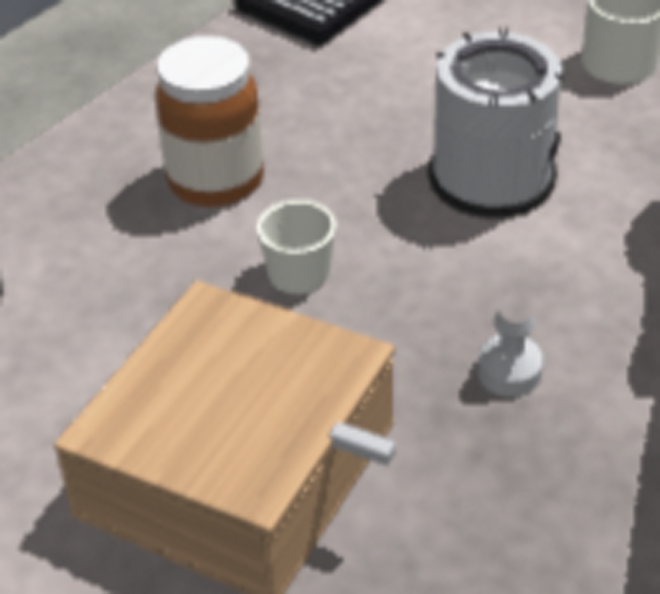

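Call:
jog_arm:
  steps:
    - {"jaw":0.087,"travel":[0,0,-0.02],"spin":0.1}
    - {"jaw":0.087,"travel":[0,0,-0.02],"spin":0.1}
    - {"jaw":0.087,"travel":[0,0,-0.02],"spin":0.1}
    - {"jaw":0.087,"travel":[0.025,-0.02,0],"spin":0}
    - {"jaw":0.087,"travel":[0.025,-0.02,0],"spin":0}
    - {"jaw":0.087,"travel":[0.025,-0.02,0],"spin":0}
    - {"jaw":0.087,"travel":[0.025,-0.02,0],"spin":0}
    - {"jaw":0.087,"travel":[0.025,-0.02,0],"spin":0}
    - {"jaw":0.087,"travel":[0.025,-0.02,0],"spin":0}
    - {"jaw":0.087,"travel":[0.025,-0.02,0],"spin":0}
    - {"jaw":0.087,"travel":[0.025,-0.02,0],"spin":0}
    - {"jaw":0.087,"travel":[0.025,-0.02,0],"spin":0}
    - {"jaw":0.087,"travel":[0.025,-0.02,0],"spin":0}
    - {"jaw":0.087,"travel":[0.025,-0.02,0],"spin":0}
    - {"jaw":0.087,"travel":[0.025,-0.02,0],"spin":0}
    - {"jaw":0.087,"travel":[0.025,-0.02,0],"spin":0}
    - {"jaw":0.087,"travel":[0.025,-0.02,0],"spin":0}
    - {"jaw":0.087,"travel":[0,0,0],"spin":0}

```text
clock: 2.85
tool_pos: [0.5714, -0.1971, 0.254]
tcp_rot: [-0.001, 0.996, 0.086, 0.0]
force: [0.4, -0.5, 0.2]
finger_gap: 0.0868
```

```bash
cat >> h.py <<'E'
def st():
    s=r.read_state(); w,x,y,z=s["tcp_rot"]; phi=np.arctan2(2*(x*y+w*z),1-2*(y*y+z*z)); print("t",round(s["clock"],2),"tcp",s["tool_pos"].round(4),"phi",round(phi,4),"F",s["force"].round(1),"M",s["moment"].round(2),"gap",round(s["finger_gap"],4)); return s,phi
def snap(n,name):
    c=cal(n); p,d=r.snapshot(n); save(name,p); np.savez(f"pics/{name}.npz",p=p,d=d,K=c[0],k=c[1],R=c[2],t=c[3]); return c,p,d
def load(name):
    z=np.load(f"pics/{name}.npz"); return (z["K"],float(z["k"]),z["R"],z["t"]),z["p"],z["d"]
E
python3 - <<'E'
from h import *
st(); c,p,d=snap("wrist","w1"); P=cloud(c,d)
m=(P[...,0]>.47)&(P[...,0]<.67)&(P[...,1]>-.30)&(P[...,1]<-.08)&(P[...,2]>.115)&(P[...,2]<.14); Q=P[m]
print(len(Q),cv2.minEnclosingCircle(Q[:,:2].astype(np.float32)*1000),np.percentile(Q[:,2],[5,50,95]))
E
```

```text
t 2.85 tcp [ 0.5714 -0.1971  0.254 ] phi 0.1724 F [ 0.4 -0.5  0.2] M [ 0.04 -0.03 -0.01] gap 0.0868
5836 ((562.6144409179688, -202.18614196777344), 55.99515914916992) [0.12384192 0.12559747 0.12714005]
```

View pics/w1.png

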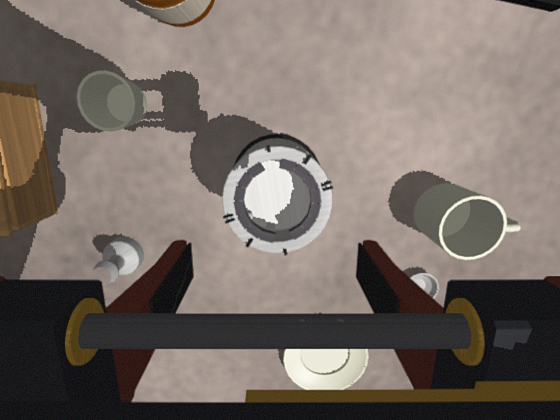

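```bash
cat > rect.py <<'E'
from h import *
def rectify(name,cx,cy,z,half=0.07,N=600):
    c,p,d=load(name)
    g=np.linspace(-half,half,N); # image up=+x, left=+y
    X=cx-g[:,None]+0*g[None]; Y=cy-g[None,:]+0*g[:,None]
    K,k1,R,t=c; q=np.stack([X,Y,np.full_like(X,z)],-1)@R.T+t; u=q[...,:2]/q[...,2:]; u=u*(1+k1*(u**2).sum(-1,keepdims=True))
    return cv2.remap(p,(K[0,0]*u[...,0]+K[0,2]).astype(np.float32),(K[1,1]*u[...,1]+K[1,2]).astype(np.float32),cv2.INTER_CUBIC)
E
python3 - <<'E'
from rect import *
im=rectify("w1",.5626,-.2015,.125); cv2.circle(im,(300,300),int(.055/.14*600),(255,0,0),1);cv2.circle(im,(300,300),int(.033/.14*600),(0,255,0),1); save("w1g",im)
E
```

```text
(no output)
```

View pics/w1g.png

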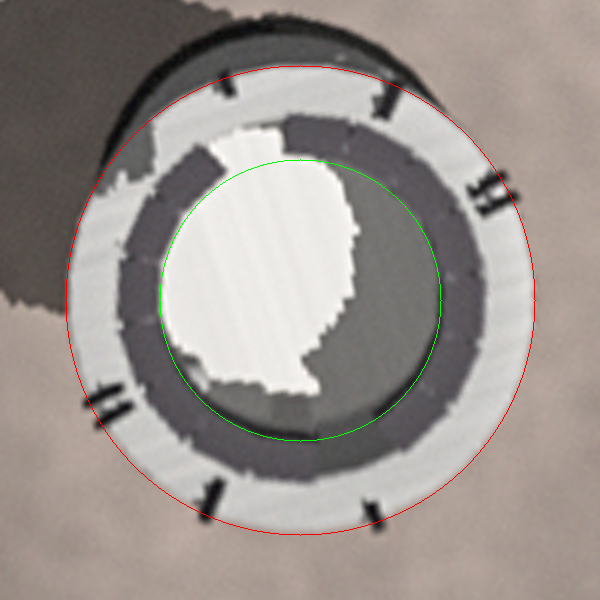

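Call:
jog_arm:
  steps:
    - {"jaw":0.087,"travel":[-0.0055,-0.026,0],"spin":0}
    - {"jaw":0.087,"travel":[-0.0055,-0.026,0],"spin":0}
    - {"jaw":0.087,"travel":[-0.0055,-0.026,0],"spin":0}
    - {"jaw":0.087,"travel":[-0.0055,-0.026,0],"spin":0}
    - {"jaw":0.087,"travel":[-0.0055,-0.026,0],"spin":0}
    - {"jaw":0.087,"travel":[-0.0055,-0.026,0],"spin":0}
    - {"jaw":0.087,"travel":[-0.0055,-0.026,0],"spin":0}
    - {"jaw":0.087,"travel":[-0.0055,-0.026,0],"spin":0}
    - {"jaw":0.087,"travel":[-0.0055,-0.026,0],"spin":0}
    - {"jaw":0.087,"travel":[-0.0055,-0.026,0],"spin":0}
    - {"jaw":0.087,"travel":[-0.0055,-0.026,0],"spin":0}
    - {"jaw":0.087,"travel":[-0.0055,-0.026,0],"spin":0}
    - {"jaw":0.087,"travel":[-0.0055,-0.026,0],"spin":0}
    - {"jaw":0.087,"travel":[-0.0055,-0.026,0],"spin":0}
    - {"jaw":0.087,"travel":[0,0,0],"spin":0}

```text
clock: 4.15
tool_pos: [0.4309, 0.1468, 0.2555]
tcp_rot: [-0.001, 0.996, 0.085, 0.0]
force: [-0.6, -0.3, 0.8]
finger_gap: 0.0869
```

```bash
python3 - <<'E'
from rect import *
st(); c,p,d=snap("wrist","w2"); P=cloud(c,d)
im=rectify("w2",.52,.18,.09,half=.15); save("w2r",im)
m=(P[...,0]>.38)&(P[...,0]<.68)&(P[...,1]>.07)&(P[...,1]<.33)&(P[...,2]>.07)&(P[...,2]<.14)
n,lab,s,_=cv2.connectedComponentsWithStats(m.astype(np.uint8)); k=1+np.argmax(s[1:,4]); Q=P[lab==k]
A=np.c_[Q[:,:2],np.ones(len(Q))]; co=np.linalg.lstsq(A,Q[:,2],rcond=None)[0]; print(co,(Q[:,2]-A@co).std())
print(len(Q)); ph=.165
u=Q[:,:2]@[np.cos(ph),np.sin(ph)]
for a in np.arange(u.min(),u.max(),.01):
    w=(u>=a)&(u<a+.01); v=Q[w,:2]@[-np.sin(ph),np.cos(ph)]; print(a.round(3),w.sum(),np.percentile(v,[1,99]).round(3),np.median(Q[w,2]).round(4))
E
```

```text
t 4.15 tcp [0.4309 0.1468 0.2555] phi 0.1698 F [-0.6 -0.3  0.8] M [0.03 0.02 0.  ] gap 0.0869
[-0.04873079 -0.00880873  0.114294  ] 0.0008674857265530135
29894
0.428 112 [0.097 0.11 ] 0.0951
0.438 115 [0.097 0.109] 0.0948
0.448 125 [0.097 0.111] 0.0942
0.458 138 [0.097 0.11 ] 0.0938
0.468 1307 [0.016 0.191] 0.0905
0.478 1587 [0.015 0.191] 0.0902
0.488 1647 [0.016 0.191] 0.0897
0.498 1655 [0.015 0.191] 0.0893
0.508 1682 [0.016 0.192] 0.0887
0.518 1720 [0.016 0.191] 0.0882
0.528 1765 [0.016 0.191] 0.0878
0.538 1801 [0.016 0.192] 0.0873
0.548 1791 [0.015 0.192] 0.0868
0.558 1895 [0.016 0.192] 0.0864
0.568 1867 [0.016 0.192] 0.0859
0.578 1935 [0.016 0.192] 0.0854
0.588 1974 [0.016 0.192] 0.0849
0.598 2012 [0.016 0.192] 0.0844
0.608 2043 [0.016 0.192] 0.0839
0.618 2083 [0.017 0.192] 0.0836
0.628 640 [0.017 0.192] 0.0831
```

View pics/w2.png

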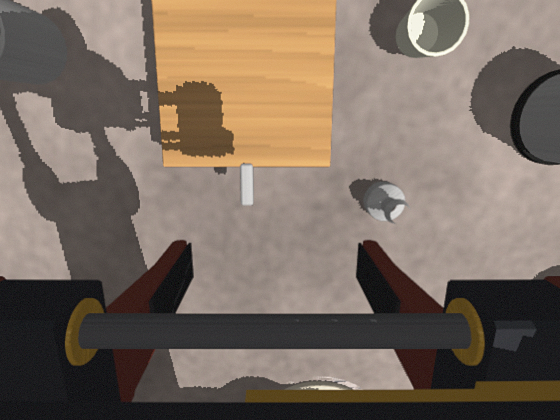

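View pics/w2r.png

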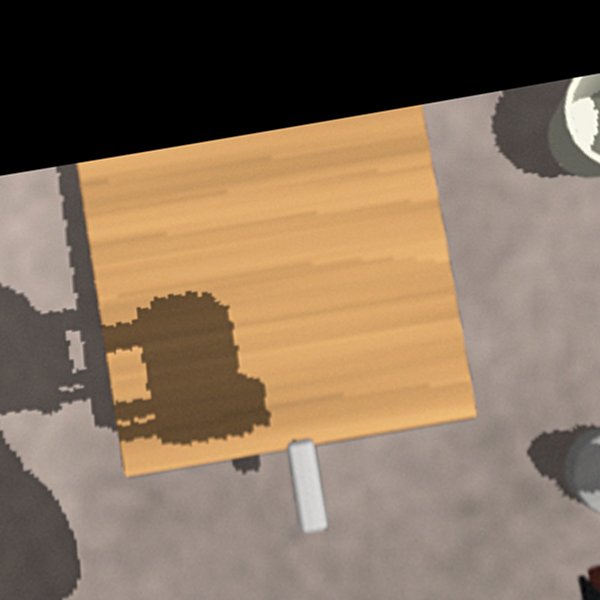

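Call:
jog_arm:
  newtons: 25
  steps:
    - {"jaw":0.06,"travel":[-0.0035,-0.015,0.02],"spin":0}
    - {"jaw":0.06,"travel":[-0.0035,-0.0145,0.02],"spin":0}
    - {"jaw":0.06,"travel":[0,0,0.025],"spin":0}
    - {"jaw":0.06,"travel":[0,0,0.025],"spin":0}
    - {"jaw":0.06,"travel":[0,0,0.025],"spin":0}
    - {"jaw":0.06,"travel":[0,0,0.025],"spin":0}
    - {"jaw":0.06,"travel":[0,0,0.02],"spin":0}
    - {"jaw":0.06,"travel":[0,0,0.015],"spin":0}
    - {"jaw":0.06,"travel":[0,0,0.01],"spin":0}
    - {"jaw":0.06,"travel":[0,0,0],"spin":0}
    - {"jaw":0,"travel":[0,0,0],"spin":0}
    - {"jaw":0,"travel":[0,0,0],"spin":0}
    - {"jaw":0,"travel":[0,0,0],"spin":0}
    - {"jaw":0,"travel":[0,0,0],"spin":0}
    - {"jaw":0,"travel":[0,0,0],"spin":0}
    - {"jaw":0,"travel":[0,0,0],"spin":0}

```text
clock: 5.53
tool_pos: [0.4207, 0.1726, 0.0705]
tcp_rot: [-0.0, 0.997, 0.083, 0.0]
force: [1.0, 0.4, 0.1]
finger_gap: 0.0235
```

```bash
python3 - <<'E'
from rect import *
st(); c,p,d=snap("wrist","w3")
# arc plan
th0=.05;R=.2
def pt(th): # a along case x from hinge, z above hinge; 4mm offset normal
    return np.array([-R*np.cos(th)+ -0*.0, R*np.sin(th)])
def pt(th):
    e=np.array([-np.cos(th),np.sin(th)]); n=np.array([np.sin(th),np.cos(th)]); return .2*e+.004*n
prev=pt(th0)
for th in np.linspace(th0,1.78,24)[1:]:
    q=pt(th); print(th.round(3),(q-prev).round(4)); prev=q
E
```

```text
t 5.53 tcp [0.4207 0.1726 0.0705] phi 0.167 F [1.  0.4 0.1] M [ 0.01 -0.   -0.  ] gap 0.0235
0.125 [0.0016 0.015 ]
0.2 [0.0027 0.0148]
0.276 [0.0038 0.0145]
0.351 [0.0049 0.0142]
0.426 [0.006  0.0138]
0.501 [0.007  0.0133]
0.577 [0.008  0.0128]
0.652 [0.0089 0.0121]
0.727 [0.0098 0.0114]
0.802 [0.0106 0.0106]
0.877 [0.0114 0.0098]
0.953 [0.0121 0.0089]
1.028 [0.0127 0.008 ]
1.103 [0.0133 0.007 ]
1.178 [0.0138 0.006 ]
1.253 [0.0142 0.0049]
1.329 [0.0145 0.0039]
1.404 [0.0148 0.0028]
1.479 [0.015  0.0016]
1.554 [0.015  0.0005]
1.63 [ 0.015  -0.0006]
1.705 [ 0.0149 -0.0017]
1.78 [ 0.0148 -0.0029]
```

View pics/w3.png

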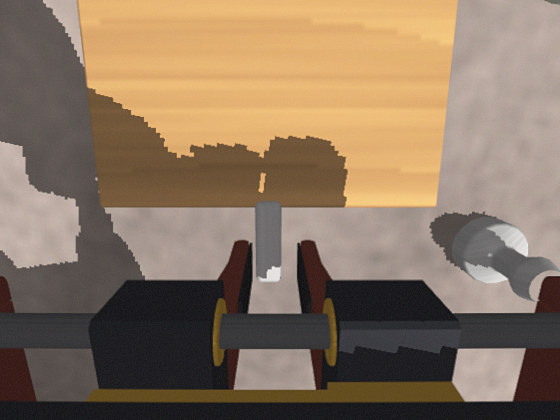

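Call:
jog_arm:
  newtons: 25
  steps:
    - {"jaw":0,"travel":[0,0,0],"spin":0}
    - {"jaw":0,"travel":[0,0,0],"spin":0}
    - {"jaw":0,"travel":[0,0,0],"spin":0}
    - {"jaw":0,"travel":[0,0,0],"spin":0}

```text
clock: 5.92
tool_pos: [0.4205, 0.1725, 0.0699]
tcp_rot: [0.0, 0.997, 0.083, -0.0]
force: [-0.5, -0.1, -0.7]
finger_gap: 0.0003
```

```bash
python3 - <<'E'
from rect import *
st(); c,p,d=snap("wrist","w4"); c,p,d=snap("side","s4"); save("s4z",cv2.resize(p[180:340,150:350],None,fx=4,fy=3.7,interpolation=cv2.INTER_CUBIC))
E
```

```text
t 5.92 tcp [0.4205 0.1725 0.0699] phi 0.1668 F [-0.5 -0.1 -0.7] M [ 0.03 -0.02 -0.  ] gap 0.0003
```

View pics/w4.png

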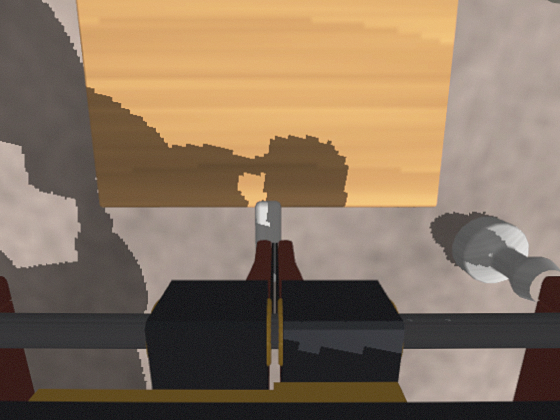

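View pics/s4z.png

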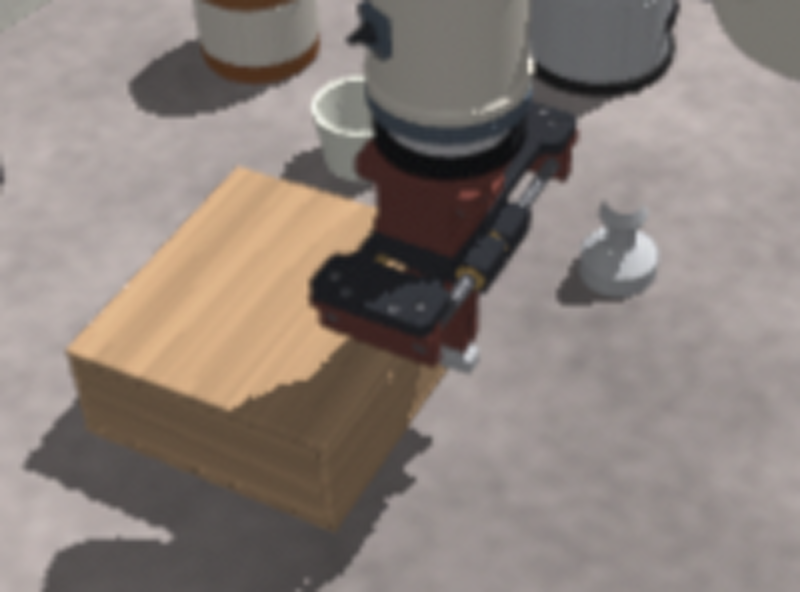

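```bash
python3 - <<'E'
from h import *
c,p,d=load("w4"); s,phi=st()
t=s["tool_pos"]; 
for off in [0,.019,.04,.061]: print(off,np.round(proj(c,t+[0,0,off]),1))
print("tab",np.round(proj(c,[.419,.1747,.0945]),1))
P=cloud(c,d)
for px in [(268,210),(268,225),(268,236),(260,245),(260,255),(260,270),(290,260),(290,245),(200,300),(274,270)]: print(px,P[px[1],px[0]].round(4))
c,p,d=load("s4"); print("side tcp",np.round(proj(c,t),1),np.round(proj(c,t+[0,0,.019]),1),"tab",np.round(proj(c,[.419,.1747,.0875]),1))
E
```

```text
t 6.02 tcp [0.4205 0.1725 0.0699] phi 0.1668 F [-0.3  0.5 -0.4] M [-0.02  0.   -0.03] gap 0.0012
0 [273.1 240. ]
0.019 [273.  252.3]
0.04 [272.9 269.2]
0.061 [272.7 290.7]
tab [268.5 258.4]
(268, 210) [0.4456 0.1793 0.094 ]
(268, 225) [0.4378 0.178  0.0947]
(268, 236) [0.4315 0.177  0.0942]
(260, 245) [0.4303 0.1806 0.1054]
(260, 255) [0.4303 0.1801 0.1176]
(260, 270) [0.4305 0.1795 0.1333]
(290, 260) [0.4326 0.1667 0.1231]
(290, 245) [0.4326 0.1659 0.1051]
(200, 300) [0.4507 0.1939 0.1938]
(274, 270) [0.4258 0.1728 0.1216]
side tcp [263.2 278.7] [263.1 273.4] tab [263.  274.8]
```

```bash
python3 - <<'E'
from h import *
for nm,tcp,phi in [("w1",[.5714,-.1971,.254],.1724),("w2",[.4309,.1468,.2555],.1698),("w3",[.4207,.1726,.0705],.167)]:
    c,p,d=load(nm); P=cloud(c,d)-tcp
    tx=np.array([np.cos(phi),np.sin(phi)]); ty=np.array([np.sin(phi),-np.cos(phi)])
    for row in [236,240,242,245,250,255,260,270]:
        D=P[row]; cols=np.where(D[:,2]>-.03)[0]; cols=cols[(cols>150)&(cols<390)]
        if len(cols): 
            cc=cols[[0,len(cols)//2,-1]]
            print(nm,row,[(int(k),(D[k,:2]@tx).round(4),(D[k,:2]@ty).round(4),D[k,2].round(4)) for k in cc])
E
```

```text
w1 240 [(178, np.float64(0.0109), np.float64(-0.0492), np.float64(0.0286)), (366, np.float64(0.0112), np.float64(0.0482), np.float64(0.0291)), (371, np.float64(0.0109), np.float64(0.0511), np.float64(0.0283))]
w1 242 [(173, np.float64(0.0105), np.float64(-0.0514), np.float64(0.0303)), (363, np.float64(0.0109), np.float64(0.0462), np.float64(0.0311)), (376, np.float64(0.0109), np.float64(0.0528), np.float64(0.0313))]
w1 245 [(170, np.float64(0.0109), np.float64(-0.0513), np.float64(0.0354)), (358, np.float64(0.0084), np.float64(0.0443), np.float64(0.0291)), (379, np.float64(0.011), np.float64(0.053), np.float64(0.0356))]
w1 250 [(166, np.float64(0.0109), np.float64(-0.0513), np.float64(0.042)), (191, np.float64(0.0056), np.float64(-0.0427), np.float64(0.0292)), (383, np.float64(0.0109), np.float64(0.0532), np.float64(0.0416))]
w1 255 [(162, np.float64(0.0107), np.float64(-0.0514), np.float64(0.0475)), (358, np.float64(0.0027), np.float64(0.0447), np.float64(0.0289)), (387, np.float64(0.011), np.float64(0.0531), np.float64(0.0478))]
w1 260 [(158, np.float64(0.011), np.float64(-0.0512),
[... 2817 characters left out ...]
, (317, np.float64(0.0109), np.float64(0.0213), np.float64(0.0414))]
w3 255 [(231, np.float64(0.0107), np.float64(-0.0194), np.float64(0.0471)), (269, np.float64(0.0009), np.float64(-0.0021), np.float64(0.0246)), (318, np.float64(0.0105), np.float64(0.0211), np.float64(0.0465))]
w3 260 [(229, np.float64(0.0112), np.float64(-0.0195), np.float64(0.0537)), (269, np.float64(-0.0022), np.float64(-0.0021), np.float64(0.0243)), (320, np.float64(0.0109), np.float64(0.0212), np.float64(0.0529))]
w3 270 [(223, np.float64(0.01), np.float64(-0.0211), np.float64(0.0612)), (268, np.float64(-0.008), np.float64(-0.0027), np.float64(0.0244)), (326, np.float64(0.0106), np.float64(0.0225), np.float64(0.0624))]
```

Call:
jog_arm:
  newtons: 25
  steps:
    - {"jaw":0.045,"travel":[-0.001,-0.0025,-0.01],"spin":0}
    - {"jaw":0.045,"travel":[0,0,0],"spin":0}
    - {"jaw":0.045,"travel":[0,0,0],"spin":0}
    - {"jaw":0.045,"travel":[0,0,0],"spin":0}
    - {"jaw":0.045,"travel":[0,0,0],"spin":0}
    - {"jaw":0.045,"travel":[0,0,0.01],"spin":0}
    - {"jaw":0.045,"travel":[0,0,0.01],"spin":0}
    - {"jaw":0.045,"travel":[0,0,0.01],"spin":0}
    - {"jaw":0.045,"travel":[0,0,0.008],"spin":0}
    - {"jaw":0,"travel":[0,0,0],"spin":0}
    - {"jaw":0,"travel":[0,0,0],"spin":0}
    - {"jaw":0,"travel":[0,0,0],"spin":0}
    - {"jaw":0,"travel":[0,0,0],"spin":0}
    - {"jaw":0,"travel":[0,0,0],"spin":0}
    - {"jaw":0,"travel":[0,0,0],"spin":0}
    - {"jaw":0,"travel":[0,0,0],"spin":0}

```text
clock: 7.35
tool_pos: [0.4194, 0.1758, 0.0425]
tcp_rot: [-0.001, 0.997, 0.084, 0.001]
force: [-0.1, 4.9, -0.3]
finger_gap: 0.0137
```

```bash
python3 - <<'E'
from rect import *
st(); c,p,d=snap("wrist","w5")
E
```

```text
t 7.35 tcp [0.4194 0.1758 0.0425] phi 0.1674 F [-0.1  4.9 -0.3] M [ 0.85  0.02 -0.01] gap 0.0137
```

View pics/w5.png

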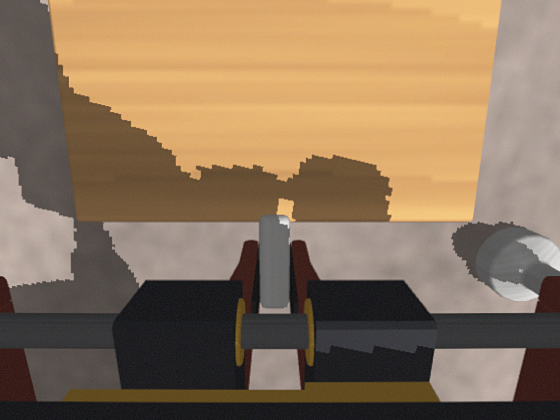

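Call:
jog_arm:
  newtons: 25
  steps:
    - {"jaw":0,"travel":[0.0016,0,-0.015],"spin":0}
    - {"jaw":0,"travel":[0.0027,0,-0.0148],"spin":0}
    - {"jaw":0,"travel":[0.0038,0,-0.0145],"spin":0}
    - {"jaw":0,"travel":[0.0049,0,-0.0142],"spin":0}
    - {"jaw":0,"travel":[0.006,0,-0.0138],"spin":0}
    - {"jaw":0,"travel":[0.007,0,-0.0133],"spin":0}
    - {"jaw":0,"travel":[0.008,0,-0.0128],"spin":0}
    - {"jaw":0,"travel":[0.0089,0,-0.0121],"spin":0}
    - {"jaw":0,"travel":[0.0098,0,-0.0114],"spin":0}
    - {"jaw":0,"travel":[0.0106,0,-0.0106],"spin":0}

```text
clock: 8.23
tool_pos: [0.4809, 0.1862, 0.1739]
tcp_rot: [-0.001, 0.996, 0.084, -0.001]
force: [-0.4, 6.3, -4.7]
finger_gap: 0.0138
```

```bash
python3 - <<'E'
from rect import *
st(); c,p,d=snap("side","s6"); save("s6z",cv2.resize(p[120:340,130:350],None,fx=2.7,fy=2.7,interpolation=cv2.INTER_CUBIC))
E
```

```text
t 8.23 tcp [0.4809 0.1862 0.1739] phi 0.168 F [-0.4  6.3 -4.7] M [ 0.84  0.46 -0.09] gap 0.0138
```

View pics/s6z.png

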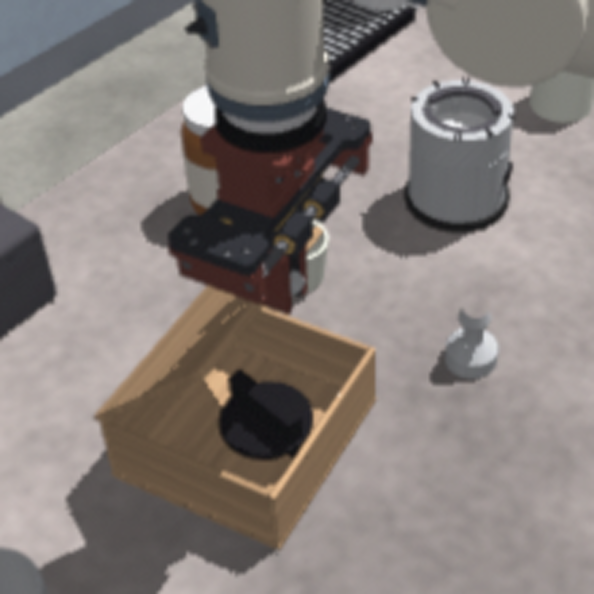

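Call:
jog_arm:
  newtons: 25
  steps:
    - {"jaw":0,"travel":[0.0114,0,-0.0098],"spin":0}
    - {"jaw":0,"travel":[0.0121,0,-0.0089],"spin":0}
    - {"jaw":0,"travel":[0.0127,0,-0.008],"spin":0}
    - {"jaw":0,"travel":[0.0133,0,-0.007],"spin":0}
    - {"jaw":0,"travel":[0.0138,0,-0.006],"spin":0}
    - {"jaw":0,"travel":[0.0142,0,-0.0049],"spin":0}
    - {"jaw":0,"travel":[0.0145,0,-0.0039],"spin":0}
    - {"jaw":0,"travel":[0.0148,0,-0.0028],"spin":0}
    - {"jaw":0,"travel":[0.015,0,-0.0016],"spin":0}
    - {"jaw":0,"travel":[0.015,0,-0.0005],"spin":0}

```text
clock: 9.12
tool_pos: [0.616, 0.2091, 0.2282]
tcp_rot: [-0.001, 0.996, 0.084, -0.001]
force: [-4.2, 3.7, 1.8]
finger_gap: 0.0138
```

Call:
jog_arm:
  newtons: 25
  steps:
    - {"jaw":0,"travel":[0.015,0,0.0006],"spin":0}
    - {"jaw":0,"travel":[0.0149,0,0.0017],"spin":0}
    - {"jaw":0,"travel":[0.008,0,0.0015],"spin":0}
    - {"jaw":0,"travel":[0.006,0,0.001],"spin":0}

```text
clock: 9.45
tool_pos: [0.6599, 0.2166, 0.224]
tcp_rot: [-0.001, 0.996, 0.084, 0.0]
force: [-3.3, 5.1, 4.2]
finger_gap: 0.0136
```

```bash
python3 - <<'E'
from rect import *
st(); c,p,d=snap("side","s7"); save("s7z",cv2.resize(p[80:340,130:350],None,fx=2.3,fy=2.3,interpolation=cv2.INTER_CUBIC))
E
```

```text
t 9.45 tcp [0.6599 0.2166 0.224 ] phi 0.1682 F [-3.3  5.1  4.2] M [ 0.71  0.76 -0.04] gap 0.0136
```

View pics/s7z.png

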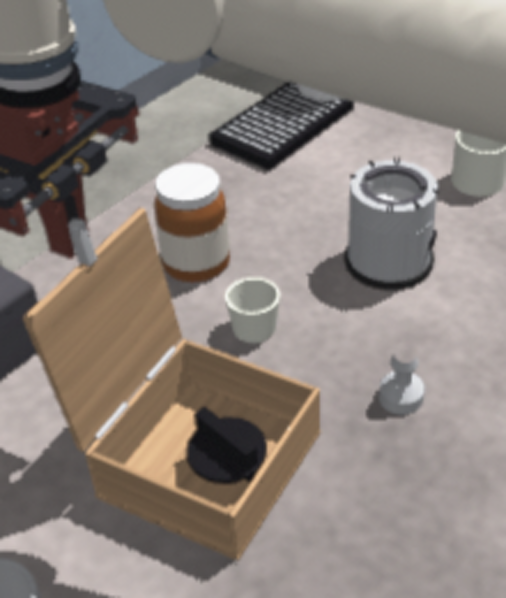

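Call:
jog_arm:
  newtons: 25
  steps:
    - {"jaw":0,"travel":[0.003,0,0.001],"spin":0}
    - {"jaw":0,"travel":[0.003,0,0.001],"spin":0}
    - {"jaw":0,"travel":[0,0,0],"spin":0}

```text
clock: 9.75
tool_pos: [0.666, 0.2176, 0.2227]
tcp_rot: [-0.001, 0.996, 0.084, 0.001]
force: [1.3, 5.4, 5.1]
finger_gap: 0.0136
```

```bash
cat > lid.py <<'E'
from h import *
def lid(nm):
    c,p,d=load(nm); P=cloud(c,d)
    ph=.17; U=P[...,0]*np.cos(ph)+P[...,1]*np.sin(ph); V=-P[...,0]*np.sin(ph)+P[...,1]*np.cos(ph)
    m=(U>.60)&(U<.72)&(V>.02)&(V<.19)&(P[...,2]>.10)&(P[...,2]<.225); z=P[...,2][m];u=U[m]
    for _ in range(5):
        k=np.polyfit(z,u,1); res=u-np.polyval(k,z); g=abs(res)<max(.004,2*res.std()); z,u=z[g],u[g]
    print(nm,len(z),"lid angle",np.pi/2+np.arctan(k[0]),"u at z .074",np.polyval(k,.074))
E
python3 - <<'E'
from lid import *
st(); snap("side","s8"); lid("s7"); lid("s8")
E
```

```text
t 9.75 tcp [0.666  0.2176 0.2227] phi 0.1682 F [1.3 5.4 5.1] M [ 0.88  0.14 -0.04] gap 0.0136
s7 2580 lid angle 1.7128324581873464 u at z .074 0.6421929443189439
s8 2669 lid angle 1.7413172415241998 u at z .074 0.6423050788549942
```

Call:
jog_arm:
  newtons: 25
  steps:
    - {"jaw":0,"travel":[0.003,0,0.0008],"spin":0}
    - {"jaw":0,"travel":[0.002,0,0.0006],"spin":0}
    - {"jaw":0,"travel":[0,0,0],"spin":0}
    - {"jaw":0,"travel":[0,0,0],"spin":0}

```text
clock: 10.13
tool_pos: [0.6679, 0.2179, 0.2221]
tcp_rot: [-0.0, 0.996, 0.084, -0.002]
force: [-12.9, 1.9, 8.7]
finger_gap: 0.0135
```

```bash
python3 - <<'E'
from lid import *
st(); snap("side","s9"); lid("s9")
E
```

```text
t 10.13 tcp [0.6679 0.2179 0.2221] phi 0.1686 F [-12.9   1.9   8.7] M [ 0.31  2.26 -0.03] gap 0.0135
s9 2692 lid angle 1.7515571550046138 u at z .074 0.642241201800678
```

Call:
jog_arm:
  newtons: 25
  steps:
    - {"jaw":0.05,"travel":[0,0,0],"spin":0}
    - {"jaw":0.05,"travel":[0,0,0],"spin":0}
    - {"jaw":0.05,"travel":[0,0,0],"spin":0}
    - {"jaw":0.05,"travel":[0,0,0],"spin":0}
    - {"jaw":0.05,"travel":[0,0,-0.015],"spin":0}
    - {"jaw":0.05,"travel":[0,0,-0.02],"spin":0}
    - {"jaw":0.05,"travel":[0,0,-0.02],"spin":0}
    - {"jaw":0.05,"travel":[-0.02,0,-0.02],"spin":0}
    - {"jaw":0.05,"travel":[-0.03,0,0],"spin":0}
    - {"jaw":0.05,"travel":[-0.03,0,0],"spin":0}
    - {"jaw":0.05,"travel":[-0.03,0,0],"spin":0}
    - {"jaw":0.05,"travel":[-0.03,0,0],"spin":0}
    - {"jaw":0.05,"travel":[-0.01,0,0],"spin":0}
    - {"jaw":0.05,"travel":[0,0,0],"spin":0}

```text
clock: 11.35
tool_pos: [0.5211, 0.1918, 0.2961]
tcp_rot: [-0.0, 0.997, 0.083, 0.001]
force: [0.2, -0.6, 0.1]
finger_gap: 0.0499
```

```bash
python3 - <<'E'
from lid import *
st(); snap("side","s10"); lid("s10"); c,p,d=snap("wrist","w10"); P=cloud(c,d)
ph=.17; U=P[...,0]*np.cos(ph)+P[...,1]*np.sin(ph); V=-P[...,0]*np.sin(ph)+P[...,1]*np.cos(ph)
m=(U>.475)&(U<.635)&(V>.022)&(V<.185)&(P[...,2]>.058)&(P[...,2]<.078); print(m.sum())
Q=P[m]; print(cv2.minAreaRect(Q[:,:2].astype(np.float32)*1000),np.median(Q[:,2]))
m=(U>.475)&(U<.635)&(V>.022)&(V<.185)&(P[...,2]>.033)&(P[...,2]<.048);Q=P[m];print(cv2.minEnclosingCircle(Q[:,:2].astype(np.float32)*1000),np.median(Q[:,2]))
E
```

```text
t 11.35 tcp [0.5211 0.1918 0.2961] phi 0.1669 F [ 0.2 -0.6  0.1] M [ 0.02  0.03 -0.02] gap 0.0499
s10 2705 lid angle 1.749846638922511 u at z .074 0.6423717079168545
1624
((529.4559936523438, 196.04583740234375), (159.9797821044922, 162.799560546875), 9.789315223693848) 0.06856057282065164
((530.290771484375, 195.89414978027344), 113.20246124267578) 0.04068461435469367
```

View pics/w10.png

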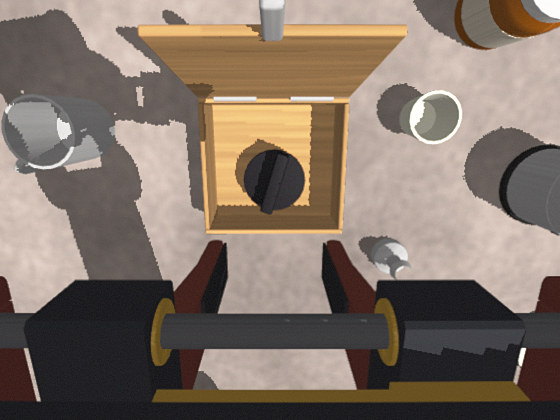

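```bash
python3 - <<'E'
from rect import *
c,p,d=load("w10"); P=cloud(c,d); dark=p.max(-1)<70
for lo,hi in [(.06,.076),(.034,.076)]:
    m=dark&(abs(P[...,0]-.51)<.08)&(abs(P[...,1]-.19)<.07)&(P[...,2]>lo)&(P[...,2]<hi)
    n,lab,s,_=cv2.connectedComponentsWithStats(m.astype(np.uint8)); k=1+np.argmax(s[1:,4]); Q=P[lab==k]
    r_=cv2.minAreaRect(Q[:,:2].astype(np.float32)*1000); b=cv2.boxPoints(r_); e=[b[1]-b[0],b[2]-b[1]]; L=max(e,key=np.linalg.norm)
    print(lo,len(Q),r_,"long yaw",np.arctan2(L[1],L[0]),"circ",cv2.minEnclosingCircle(Q[:,:2].astype(np.float32)*1000),np.median(Q[:,2]), "mean",Q[:,:2].mean(0))
im=rectify("w10",.50,.185,.068,half=.08); save("w10r",cv2.convertScaleAbs(im,alpha=1.8))
E
```

```text
0.06 765 ((511.52728271484375, 189.18185424804688), (16.123624801635742, 78.53184509277344), 82.61259460449219) long yaw -0.12893459 circ ((511.7471923828125, 189.92306518554688), 39.54498291015625) 0.06854186725449757 mean [0.51282675 0.18926934]
0.034 2849 ((511.3662109375, 189.8704376220703), (81.45561218261719, 79.87338256835938), 44.190032958984375) long yaw 0.77126133 circ ((511.3250732421875, 189.8114013671875), 41.138526916503906) 0.04110254115096017 mean [0.51289949 0.19065296]
```

View pics/w10r.png

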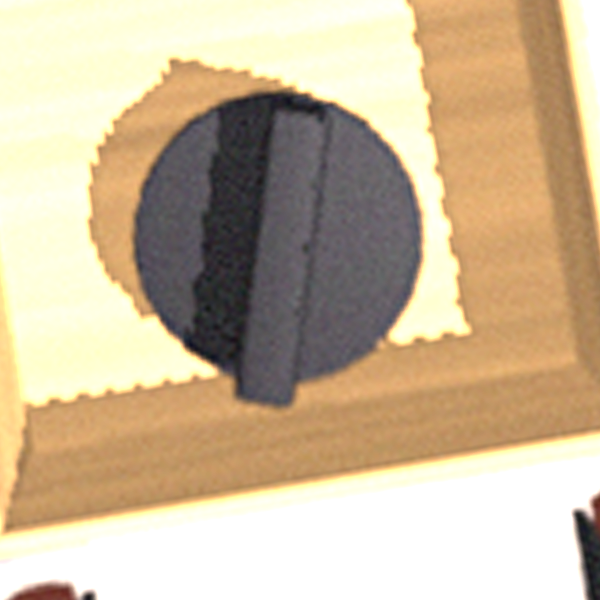

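Call:
jog_arm:
  newtons: 45
  steps:
    - {"jaw":0.05,"travel":[0,0,0],"spin":0.096}
    - {"jaw":0.05,"travel":[0,0,0],"spin":0.096}
    - {"jaw":0.05,"travel":[0,0,0],"spin":0.095}
    - {"jaw":0.05,"travel":[-0.0095,0.003,0.02],"spin":0}
    - {"jaw":0.05,"travel":[0,0,0.03],"spin":0}
    - {"jaw":0.05,"travel":[0,0,0.03],"spin":0}
    - {"jaw":0.05,"travel":[0,0,0.03],"spin":0}
    - {"jaw":0.05,"travel":[0,0,0.03],"spin":0}
    - {"jaw":0.05,"travel":[0,0,0.03],"spin":0}
    - {"jaw":0.05,"travel":[0,0,0.025],"spin":0}
    - {"jaw":0.05,"travel":[0,0,0],"spin":0}

```text
clock: 12.37
tool_pos: [0.5105, 0.1893, 0.092]
tcp_rot: [0.002, 0.998, -0.06, -0.006]
force: [-0.4, -0.0, -0.6]
finger_gap: 0.0496
```

```bash
python3 - <<'E'
from rect import *
st(); c,p,d=snap("wrist","w11"); P=cloud(c,d)
E
```

```text
t 12.37 tcp [0.5105 0.1893 0.092 ] phi -0.1208 F [-0.4 -0.  -0.6] M [0.03 0.06 0.01] gap 0.0496
```

View pics/w11.png

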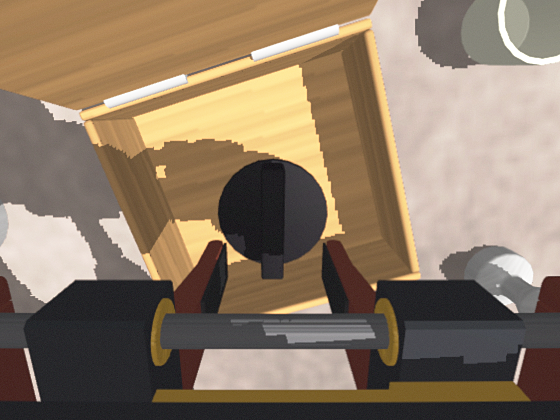

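Call:
jog_arm:
  newtons: 45
  steps:
    - {"jaw":0.05,"travel":[0,0,0.025],"spin":0}
    - {"jaw":0.05,"travel":[0,0,0.025],"spin":0}
    - {"jaw":0.05,"travel":[0,0,0.015],"spin":0}
    - {"jaw":0.05,"travel":[0,0,0.0105],"spin":0}
    - {"jaw":0,"travel":[0,0,0],"spin":0}
    - {"jaw":0,"travel":[0,0,0],"spin":0}
    - {"jaw":0,"travel":[0,0,0],"spin":0}
    - {"jaw":0,"travel":[0,0,0],"spin":0}
    - {"jaw":0,"travel":[0,0,0],"spin":0}
    - {"jaw":0,"travel":[0,0,0],"spin":0}
    - {"jaw":0,"travel":[0,0,0],"spin":0}

```text
clock: 13.33
tool_pos: [0.5136, 0.1905, 0.0253]
tcp_rot: [-0.0, 0.998, -0.06, 0.001]
force: [-0.4, -1.0, 3.6]
finger_gap: 0.0158
```

```bash
python3 - <<'E'
from rect import *
st(); c,p,d=snap("wrist","w12"); P=cloud(c,d)
E
```

```text
t 13.33 tcp [0.5136 0.1905 0.0253] phi -0.1202 F [-0.4 -1.   3.6] M [ 0.06 -0.05  0.03] gap 0.0158
```

View pics/w12.png

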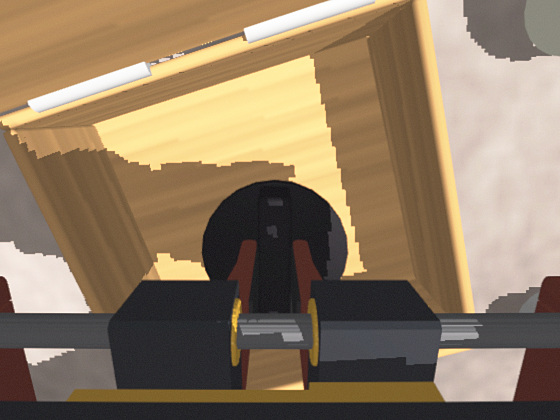

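```bash
python3 - <<'E'
from rect import *
s,_=st(); print(s["q"].round(3)); 
c,p,d=load("w12"); P=cloud(c,d)-s["tool_pos"]
for px in [(246,243),(248,250),(300,243),(298,250),(270,200),(270,230),(270,260),(215,250)]: print(px,(P[px[1],px[0]]+s["tool_pos"]).round(4),P[px[1],px[0]].round(4))
E
```

```text
t 13.38 tcp [0.5135 0.1906 0.0253] phi -0.1202 F [ 0.4 -0.1  4.1] M [ 0.02  0.04 -0.  ] gap 0.0158
[ 0.293 -0.017  1.643 -0.     1.514  1.984]
(246, 243) [0.5261 0.2027 0.0578] [0.0126 0.0121 0.0325]
(248, 250) [0.526  0.201  0.0671] [0.0124 0.0104 0.0418]
(300, 243) [0.5229 0.1755 0.0578] [ 0.0093 -0.0151  0.0325]
(298, 250) [0.5232 0.1771 0.0672] [ 0.0096 -0.0134  0.0419]
(270, 200) [0.5496 0.1874 0.0681] [ 0.036  -0.0032  0.0428]
(270, 230) [0.5357 0.1891 0.0696] [ 0.0221 -0.0015  0.0442]
(270, 260) [0.52   0.1911 0.068 ] [0.0064 0.0005 0.0427]
(215, 250) [0.5176 0.223  0.041 ] [0.0041 0.0325 0.0156]
```

Call:
jog_arm:
  newtons: 45
  steps:
    - {"jaw":0.03,"travel":[-0.001,0,0],"spin":0}
    - {"jaw":0.03,"travel":[0,0,0],"spin":0}
    - {"jaw":0.03,"travel":[0,0,0.004],"spin":0}
    - {"jaw":0.03,"travel":[0,0,0.004],"spin":0}
    - {"jaw":0.03,"travel":[0,0,0.002],"spin":0}
    - {"jaw":0.03,"travel":[0,0,0],"spin":0}
    - {"jaw":0,"travel":[0,0,0],"spin":0}
    - {"jaw":0,"travel":[0,0,0],"spin":0}
    - {"jaw":0,"travel":[0,0,0],"spin":0}
    - {"jaw":0,"travel":[0,0,0],"spin":0}
    - {"jaw":0,"travel":[0,0,0],"spin":0}
    - {"jaw":0,"travel":[0,0,-0.004],"spin":0}
    - {"jaw":0,"travel":[0,0,-0.01],"spin":0}
    - {"jaw":0,"travel":[0,0,-0.02],"spin":0}
    - {"jaw":0,"travel":[0,0,-0.02],"spin":0}
    - {"jaw":0,"travel":[0,0,-0.02],"spin":0}
    - {"jaw":0,"travel":[0,0,-0.02],"spin":0}
    - {"jaw":0,"travel":[0,0,0],"spin":0}

```text
clock: 14.88
tool_pos: [0.5141, 0.1912, 0.1142]
tcp_rot: [-0.002, 0.998, -0.06, 0.004]
force: [0.1, -0.2, -0.6]
finger_gap: 0.0159
```

```bash
python3 - <<'E'
from lid import *
s,_=st(); c,p,d=snap("wrist","w13"); snap("side","s13"); lid("s13")
E
```

```text
t 14.88 tcp [0.5141 0.1912 0.1142] phi -0.1202 F [ 0.1 -0.2 -0.6] M [ 0.05 -0.03 -0.02] gap 0.0159
s13 2142 lid angle 1.7502282542795282 u at z .074 0.6423886513799214
```

View pics/w13.png

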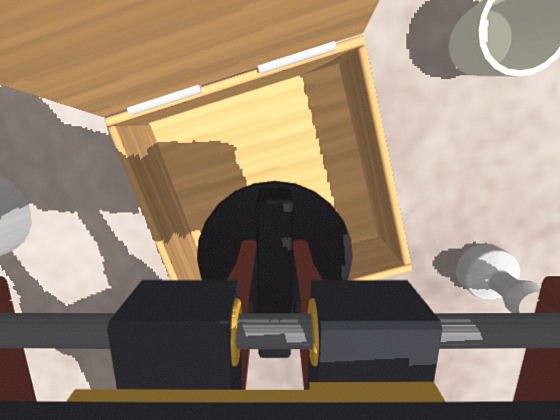

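View pics/s13.png

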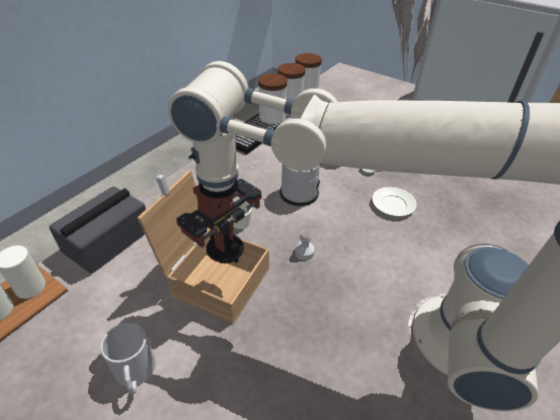

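```bash
cat > hand.py <<'E'
from h import *
def hand(nm,tcp,phi):
    c,p,d=load(nm); P=cloud(c,d)-tcp
    tx=np.array([np.cos(phi),np.sin(phi)]); ty=np.array([np.sin(phi),-np.cos(phi)])
    X=P[...,:2]@tx; Y=P[...,:2]@ty; Z=P[...,2]; dark=p.max(-1)<90
    m=dark&(Z>.010)&(Z<.030)&(abs(Y)<.05)&(X>.005)&(X<.06); x,y,z=X[m],Y[m],Z[m]; print("disc",m.sum(),"z",np.median(z))
    # front boundary of disc per y bin
    xs=[];ys=[]
    for a in np.arange(-.036,.036,.003):
        w=(y>a)&(y<a+.003)
        if w.sum()>8: xs.append(np.percentile(x[w],98)); ys.append(a+.0015)
    from scipy.optimize import least_squares
    f=least_squares(lambda q:np.hypot(np.array(xs)-q[0],np.array(ys)-q[1])-.042,[0,0],loss="soft_l1",f_scale=.001); print("disc centre in tool",f.x.round(4),"rms",np.sqrt((f.fun**2).mean()).round(4),len(xs))
    g=np.abs(x)<.05; A=np.c_[x,y,np.ones_like(x)]; print("disc tilt",np.linalg.lstsq(A,z,rcond=None)[0].round(3))
    m=dark&(Z>.045)&(Z<.060)&(abs(Y)<.016)&(X>.012)&(X<.06)
    if m.sum()>20:
        q=np.c_[X[m],Y[m]]; k=np.polyfit(q[:,0],q[:,1],1); print("bar",m.sum(),"xmax",q[:,0].max().round(4),"y fit",k.round(4),"z",np.median(Z[m]).round(4))
    return f.x
E
python3 - <<'E'
from hand import *
hand("w13",np.array([.5141,.1912,.1142]),-.1202)
E
```

```text
disc 5645 z 0.026645269136016808
disc centre in tool [-0.0014  0.0007] rms 0.0001 24
disc tilt [-0.013 -0.003  0.027]
bar 2286 xmax 0.0391 y fit [-0.0016  0.001 ] z 0.0546
```

Call:
jog_arm:
  newtons: 45
  steps:
    - {"jaw":0,"travel":[0,0,-0.018],"spin":-0.112}
    - {"jaw":0,"travel":[0,0,-0.018],"spin":-0.112}
    - {"jaw":0,"travel":[0,0,-0.018],"spin":-0.112}
    - {"jaw":0,"travel":[0,0,-0.018],"spin":-0.111}
    - {"jaw":0,"travel":[-0.005,0.025,0],"spin":0}
    - {"jaw":0,"travel":[-0.005,0.025,0],"spin":0}
    - {"jaw":0,"travel":[-0.005,0.025,0],"spin":0}
    - {"jaw":0,"travel":[-0.005,0.025,0],"spin":0}
    - {"jaw":0,"travel":[-0.005,0.025,0],"spin":0}
    - {"jaw":0,"travel":[-0.005,0.025,0],"spin":0}
    - {"jaw":0,"travel":[-0.005,0.025,0],"spin":0}
    - {"jaw":0,"travel":[-0.005,0.025,0],"spin":0}
    - {"jaw":0,"travel":[-0.005,0.025,0],"spin":0}
    - {"jaw":0,"travel":[-0.005,0.025,0],"spin":0}
    - {"jaw":0,"travel":[-0.005,0.025,0],"spin":0}
    - {"jaw":0,"travel":[-0.005,0.025,0],"spin":0}
    - {"jaw":0,"travel":[-0.005,0.025,0],"spin":0}
    - {"jaw":0,"travel":[-0.005,0.025,0],"spin":0}
    - {"jaw":0,"travel":[-0.005,0.025,0],"spin":0}

```text
clock: 16.57
tool_pos: [0.5606, -0.1897, 0.1777]
tcp_rot: [-0.001, 0.987, 0.163, -0.001]
force: [-0.0, 0.6, -0.7]
finger_gap: 0.0158
```

Call:
jog_arm:
  steps:
    - {"jaw":0,"travel":[0,0,0],"spin":0}
    - {"jaw":0,"travel":[0,0,0],"spin":0}
    - {"jaw":0,"travel":[0,0,0],"spin":0}
    - {"jaw":0,"travel":[0,0,0],"spin":0}

```text
clock: 16.9
tool_pos: [0.561, -0.1876, 0.1794]
tcp_rot: [-0.001, 0.987, 0.163, -0.0]
force: [0.4, 1.1, 0.2]
finger_gap: 0.0157
```

```bash
python3 - <<'E'
from hand import *
s,phi=st(); c,p,d=snap("wrist","w14"); o=hand("w14",s["tool_pos"],phi)
tx=np.array([np.cos(phi),np.sin(phi)]); ty=np.array([np.sin(phi),-np.cos(phi)])
e=np.array([.5628,-.2015])-(s["tool_pos"][:2]+o[0]*tx+o[1]*ty); print("to go tool",e@tx,e@ty)
E
```

```text
t 16.9 tcp [ 0.561  -0.1876  0.1794] phi 0.3278 F [0.4 1.1 0.2] M [0.03 0.01 0.04] gap 0.0157
disc 5635 z 0.02648591554716484
disc centre in tool [-0.0015  0.0008] rms 0.0001 24
disc tilt [-0.023 -0.     0.027]
bar 2294 xmax 0.0391 y fit [-0.0014  0.0008] z 0.0543
to go tool -0.0013443081096953774 0.012946290784765974
```

View pics/w14.png

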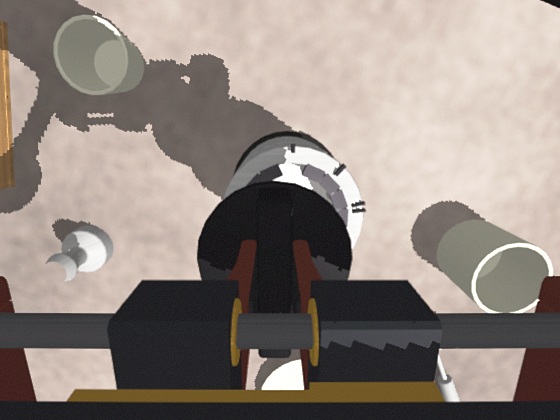

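Call:
jog_arm:
  steps:
    - {"jaw":0,"travel":[-0.0007,0.0065,0.01],"spin":0}
    - {"jaw":0,"travel":[-0.0006,0.0065,0.01],"spin":0}
    - {"jaw":0,"travel":[0,0,0],"spin":0}
    - {"jaw":0,"travel":[0,0,0],"spin":0}
    - {"jaw":0,"travel":[0,0,0],"spin":0}

```text
clock: 17.37
tool_pos: [0.564, -0.2014, 0.1597]
tcp_rot: [-0.0, 0.987, 0.163, -0.0]
force: [0.6, 0.3, -0.9]
finger_gap: 0.0158
```

```bash
python3 - <<'E'
from hand import *
from scipy.optimize import least_squares
s,phi=st(); c,p,d=snap("wrist","w15"); o=hand("w15",s["tool_pos"],phi)
tx=np.array([np.cos(phi),np.sin(phi)]); ty=np.array([np.sin(phi),-np.cos(phi)])
e=np.array([.5628,-.2015])-(s["tool_pos"][:2]+o[0]*tx+o[1]*ty); print("to go tool",e@tx,e@ty)
for nm in ["w1","w14","w15"]:
    c,p,d=load(nm); P=cloud(c,d); m=(abs(P[...,2]-.125)<.004)&(np.hypot(P[...,0]-.5628,P[...,1]+.2015)<.065)&(p.max(-1)>100); Q=P[m][:,:2]
    ang=np.arctan2(Q[:,1]+.2015,Q[:,0]-.5628); B=[]
    for a in np.arange(-3.14,3.14,.1):
        w=(ang>a)&(ang<a+.1)
        if w.sum()>10:
            rr=np.hypot(*(Q[w]-[.5628,-.2015]).T); q=np.percentile(rr,97); B.append([.5628+q*np.cos(a+.05),-.2015+q*np.sin(a+.05)])
    B=np.array(B); f=least_squares(lambda k:np.hypot(B[:,0]-k[0],B[:,1]-k[1])-.055,[.5628,-.2015],loss="soft_l1",f_scale=.001); print(nm,len(B),f.x.round(4),np.sqrt((f.fun**2).mean()).round(4))
E
```

```text
t 17.37 tcp [ 0.564  -0.2014  0.1597] phi 0.3266 F [ 0.6  0.3 -0.9] M [ 0.04 -0.02  0.02] gap 0.0158
disc 5647 z 0.02646751170356007
disc centre in tool [-0.0014  0.0007] rms 0.0002 24
disc tilt [-0.026  0.     0.027]
bar 2295 xmax 0.0392 y fit [-0.0067  0.0009] z 0.0543
to go tool 0.00029748518429258223 -0.0009356382550214529
w1 63 [ 0.563 -0.202] 0.001
w14 33 [ 0.5621 -0.2016] 0.0004
w15 34 [ 0.5622 -0.2021] 0.0004
```

View pics/w15.png

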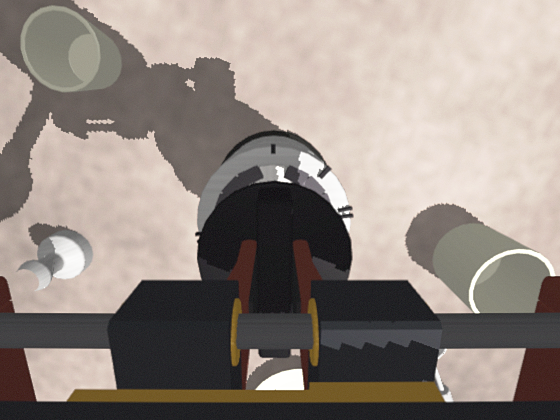

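Call:
jog_arm:
  steps:
    - {"jaw":0,"travel":[0,0,0.008],"spin":0}
    - {"jaw":0,"travel":[0,0,0.008],"spin":0}
    - {"jaw":0,"travel":[0,0,0.007],"spin":0}
    - {"jaw":0,"travel":[0,0,0.005],"spin":0}
    - {"jaw":0,"travel":[0,0,0.004],"spin":0}
    - {"jaw":0,"travel":[0,0,0.004],"spin":0}
    - {"jaw":0,"travel":[0,0,0.004],"spin":0}
    - {"jaw":0,"travel":[0,0,0],"spin":0}

```text
clock: 18.08
tool_pos: [0.5638, -0.2013, 0.119]
tcp_rot: [-0.0, 0.987, 0.163, -0.001]
force: [1.4, 0.1, -1.6]
finger_gap: 0.0157
```

Call:
jog_arm:
  steps:
    - {"jaw":0,"travel":[0,0,0.003],"spin":0}
    - {"jaw":0,"travel":[0,0,0.003],"spin":0}
    - {"jaw":0,"travel":[0,0,0.002],"spin":0}
    - {"jaw":0,"travel":[0,0,0],"spin":0}

```text
clock: 18.42
tool_pos: [0.564, -0.2014, 0.1116]
tcp_rot: [-0.0, 0.987, 0.163, -0.0]
force: [-0.3, 0.1, -1.2]
finger_gap: 0.0158
```

Call:
jog_arm:
  steps:
    - {"jaw":0,"travel":[0,0,0.002],"spin":0}
    - {"jaw":0,"travel":[0,0,0.001],"spin":0}
    - {"jaw":0,"travel":[0,0,0.001],"spin":0}
    - {"jaw":0,"travel":[0,0,0],"spin":0}

```text
clock: 18.75
tool_pos: [0.5641, -0.2014, 0.1079]
tcp_rot: [-0.0, 0.987, 0.163, -0.0]
force: [0.1, 0.2, -1.7]
finger_gap: 0.016
```

```bash
python3 - <<'E'
from hand import *
s,phi=st(); c,p,d=snap("wrist","w16"); o=hand("w16",s["tool_pos"],phi)
E
```

```text
t 18.75 tcp [ 0.5641 -0.2014  0.1079] phi 0.3268 F [ 0.1  0.2 -1.7] M [ 0.03 -0.07 -0.03] gap 0.016
disc 6359 z 0.026373186229354625
disc centre in tool [-0.0005  0.0001] rms 0.0045 24
disc tilt [-0.085  0.001  0.027]
bar 2293 xmax 0.0391 y fit [-0.0027  0.0008] z 0.0543
```

View pics/w16.png

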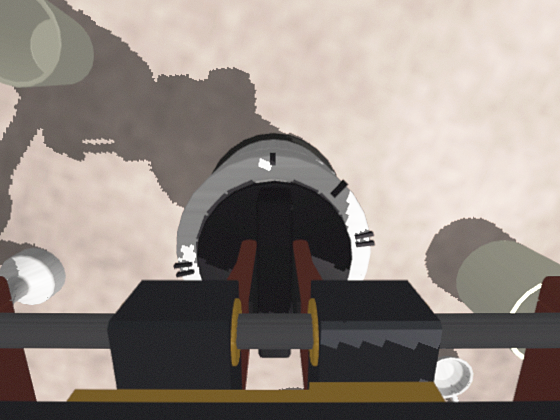

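Call:
jog_arm:
  steps:
    - {"jaw":0,"travel":[0,0,0.001],"spin":0}
    - {"jaw":0,"travel":[0,0,0.001],"spin":0}
    - {"jaw":0,"travel":[0,0,0],"spin":0}

```text
clock: 19.05
tool_pos: [0.5644, -0.2015, 0.1071]
tcp_rot: [0.0, 0.987, 0.163, 0.001]
force: [-1.4, 0.6, 2.8]
finger_gap: 0.0159
```

Call:
jog_arm:
  steps:
    - {"jaw":0,"travel":[0,0,0.001],"spin":0}
    - {"jaw":0,"travel":[0,0,0],"spin":0}
    - {"jaw":0,"travel":[0,0,0],"spin":0}
    - {"jaw":0,"travel":[0,0,0],"spin":0}

```text
clock: 19.38
tool_pos: [0.5644, -0.2015, 0.1071]
tcp_rot: [0.001, 0.987, 0.163, 0.001]
force: [-2.6, 1.4, 8.1]
finger_gap: 0.016
```

```bash
python3 - <<'E'
from hand import *
s,phi=st()
c,p,d=snap("wrist","w17"); P=cloud(c,d)
ce=np.array([.5628,-.2018]); rr=np.hypot(P[...,0]-ce[0],P[...,1]-ce[1])
m=(rr<.039)&(p.max(-1)<90)&(abs(P[...,2]-.133)<.006); print("disc top z",np.median(P[...,2][m]),m.sum())
m=(rr>.044)&(rr<.053)&(abs(P[...,2]-.125)<.006); print("rim z",np.median(P[...,2][m]),m.sum())
E
```

```text
t 19.38 tcp [ 0.5644 -0.2015  0.1071] phi 0.3268 F [-2.6  1.4  8.1] M [ 0.32  0.6  -0.08] gap 0.016
disc top z 0.13365087425562983 6270
rim z 0.1256801805528399 5486
```

Call:
jog_arm:
  steps:
    - {"jaw":0,"travel":[0,0,0],"spin":0.05}
    - {"jaw":0,"travel":[0,0,0],"spin":0.05}
    - {"jaw":0,"travel":[0,0,0],"spin":0.05}
    - {"jaw":0,"travel":[0,0,0],"spin":0.05}
    - {"jaw":0,"travel":[0,0,0],"spin":0.05}
    - {"jaw":0,"travel":[0,0,0],"spin":0.05}
    - {"jaw":0,"travel":[0,0,0],"spin":0.05}
    - {"jaw":0,"travel":[0,0,0],"spin":0.05}
    - {"jaw":0,"travel":[0,0,0],"spin":0.05}
    - {"jaw":0,"travel":[0,0,0],"spin":0.05}
    - {"jaw":0,"travel":[0,0,0],"spin":0.05}
    - {"jaw":0,"travel":[0,0,0],"spin":0.05}
    - {"jaw":0,"travel":[0,0,0],"spin":0}
    - {"jaw":0,"travel":[0,0,0],"spin":0}

```text
clock: 20.6
tool_pos: [0.5647, -0.2015, 0.1071]
tcp_rot: [0.0, 0.991, -0.136, 0.001]
force: [-1.1, 0.5, 6.2]
finger_gap: 0.0155
```

```bash
cat > fin.py <<'E'
from hand import *
from rect import rectify
def fin(nm):
    s,phi=st(); c,p,d=snap("wrist",nm); hand(nm,s["tool_pos"],phi); P=cloud(c,d)
    ce=np.array([.5628,-.2018]); rr=np.hypot(P[...,0]-ce[0],P[...,1]-ce[1])
    m=(rr<.039)&(p.max(-1)<90)&(abs(P[...,2]-.133)<.006); print("disc top z",np.median(P[...,2][m]))
    Q=P[m]; A=np.c_[Q[:,:2],np.ones(len(Q))]
    m=(rr>.044)&(rr<.053)&(abs(P[...,2]-.125)<.006); print("rim z",np.median(P[...,2][m]))
E
python3 -c "
from fin import *
fin('w18')"
```

```text
t 20.6 tcp [ 0.5647 -0.2015  0.1071] phi -0.2732 F [-1.1  0.5  6.2] M [0.3  0.5  0.01] gap 0.0155
disc 6205 z 0.026413763367553744
disc centre in tool [-0.0006  0.0009] rms 0.0054 24
disc tilt [-0.079 -0.002  0.028]
bar 2316 xmax 0.0393 y fit [-0.0038  0.0009] z 0.0543
disc top z 0.13362599711732207
rim z 0.12567719474717215
```

View pics/w18.png

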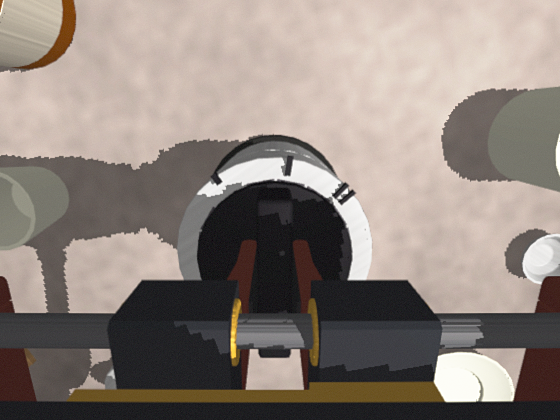

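Call:
jog_arm:
  steps:
    - {"jaw":0,"travel":[0,0,0],"spin":0.05}
    - {"jaw":0,"travel":[0,0,0],"spin":0.05}
    - {"jaw":0,"travel":[0,0,0],"spin":0.045}
    - {"jaw":0,"travel":[0,0,0],"spin":0}
    - {"jaw":0,"travel":[0,0,0],"spin":0}
    - {"jaw":0,"travel":[0,0,0],"spin":0}

```text
clock: 21.15
tool_pos: [0.5647, -0.2017, 0.1071]
tcp_rot: [0.0, 0.978, -0.208, 0.001]
force: [-1.6, 0.3, 6.9]
finger_gap: 0.0158
```

```bash
python3 -c "
from fin import *
from lid import lid
fin('w19'); snap('side','s19'); lid('s19'); snap('top','t19')"
```

```text
t 21.15 tcp [ 0.5647 -0.2017  0.1071] phi -0.4181 F [-1.6  0.3  6.9] M [0.2  0.48 0.04] gap 0.0158
disc 6169 z 0.026387374317039414
disc centre in tool [-0.0003  0.0017] rms 0.0056 24
disc tilt [-0.078  0.002  0.028]
bar 2319 xmax 0.0395 y fit [-0.0062  0.001 ] z 0.0543
disc top z 0.13363345136076027
rim z 0.12566474684796175
s19 2701 lid angle 1.7506062493158596 u at z .074 0.6423100242697415
```

View pics/w19.png

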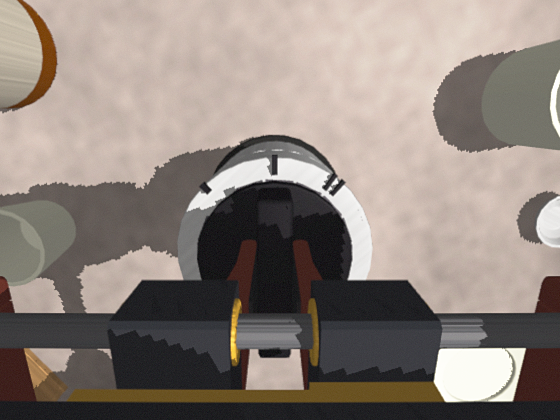

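View pics/s19.png

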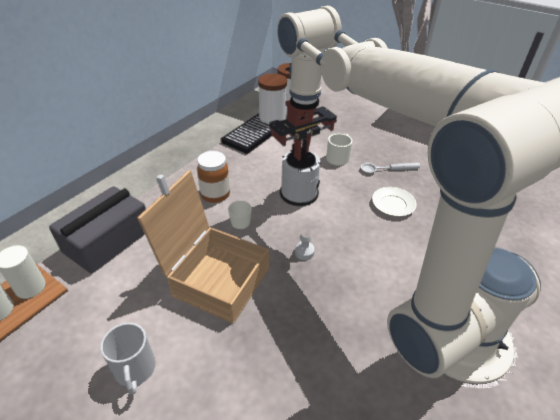

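```bash
python3 -c "
from h import *
print(r.finish_job()); st()"
```

```text
the job is handed in; nothing more can be done
None
the job is handed in; nothing more can be done
```

I opened the case lid to its stop, seated the grinder's lid in the mouth and twisted it clockwise to the pulse position. I then handed the job in at about 21 s, still gripping the bar at 45 N. The hand-in gives no verdict.

Last checks, just before handing in:
- **Case lid:** measured at 1.75 rad, on its stop.
- **Seating:** the disc stands 8.0 mm above the rim, which is its own thickness, so it lies on the rim with about 7 N of downward force. On the way in, the lid's centre was within about 1 mm of the mouth's centre.
- **Twist:** the bar has turned about 0.745 rad from the notch and points at the long rib in the wrist picture. Taking off the 0.1 rad free play, the ring should be at about 0.64 rad; I could not see the ring itself.
- **Bystanders:** they look unmoved in the side picture, but I did not measure them.

Two readings disagreed with expectations:
- **Fingertips:** the wrist depth showed them about 28 mm above the reported tool point. Because of that, my first pinch on the tab closed on air above it without moving anything. I allowed for the difference from then on.
- **Disc fit:** once the lid was seated, my disc-centre and tilt fit was unreliable because rim pixels mixed in, with about 5 mm of residual. I ignored it and used the height and bar readings instead.

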